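# Clip the red flag onto the tub rim

## Robot

A 6-joint arm with a two-finger parallel gripper is mounted at the origin on a cart in front of the work surface, level with it; the furniture and walls round the work are solid. World frame = base frame: x ahead of the robot, y to its left, z up, the work surface at z = 0. Lengths are in m, angles in degrees, forces in N, time in s.
With the tool pointing down it reaches from about 0.3 to 0.85 m from the base axis. Payload 5.4 kg.
Tool frame: the origin (TCP) lies at the very end of the fingers, on their centre line; the grasp point (between the pads) lies 19 mm behind it; z points along the fingers, y is the direction in which the jaws open and shut (so a half turn about z gives the same grasp; the last joint's range is limited). The gripper opens to 85 mm and grips with 20 to 120 N. Pads are 22 mm wide; open, the fingers measure 114 mm over their backs; the gripper's body (76 mm by 85 mm) begins 54 mm behind the grasp point. The pads swing forward as they close: fully open they stand 13 mm farther back than shut.
Start: joints at [52.305, 9.076, 91.501, -0, 79.423, -12.038], TCP at [0.249, 0.518, 0.231] pointing down, gripper open.
Joint ranges: [-166.64, 166.64], [-54.1, 131.32], [10.49, 154.53], [-73.88, 253.88], [9.74, 151.15], [-171.62, 171.62]. Speed limits (degrees/s): [147.25, 147.25, 180, 180, 180, 180].

## Interface

Orientations are given as a 3x3 rotation matrix whose columns are the frame's x, y, z axes.
In Python, from cell import * gives the robot as it stands.
- The arm moves only by the tool arm_command, never from a script. Its argument "motion" is one flat list of numbers, 5 for each row, row after row: the shift along the world's x, y, z in mm, then the turn about the world's z in rad, then the opening, from 0 (shut) to 1 (fully open). A call has 1 to 20 rows; each row is the pose to reach, as a shift and turn from the pose measured when the call began; what a row does not reach only later rows make up. A row lasts 1/10 s, in which the tool goes at most 50 mm and 8.59 degrees, less where a joint would pass 70% of its speed; a pose out of reach is approached as far as the arm can. A call with a gripper value outside its range is refused whole. The fingers move at their own pace and stop on an object; "squeeze" is the grip in N (left out, the last holds). Time passes only in rows, so rows that repeat a pose let the fingers close. It gives the time, the measured TCP pose, the force and the opening at its end, in the units of the state.
- get_state(): the state, without advancing time (a new reading comes with each control period).
- camera(name): name is "scene" or "top"; returns a dict with "pixels" (400x640x3 uint8, red, green, blue), "range_z" (400x640 float32, m along the optical axis (not along the pixel's ray), 0 where there is no reading), "intrinsics" (3x3 intrinsics, pixels), "origin" and "rotation" of the camera in the world. Camera axes: x right, y down, z forward; pixel columns grow to the right and rows downward; lengths in m; the calibration is good to about 2 mm. A picture is of the moment at which its call begins.
- hand_in(): hands the job in, once; it reports no verdict.
Trained networks look in the newest picture that a camera, given by its name, has taken for a name from the list of things; names that differ only in an ending like _2 or _b are one class to them, and where a whole thing is asked for, a point or a joint stands for the part that bears it (a point fixed in the world has none). Each returns a list of dicts, best first, with "confidence" (0 to 1); they miss things now and then, are a little off and sometimes report something else, mostly with a low value. They report only what shows in the picture. A call takes as long as a camera call.
- spot_in(label, camera): "position" ([x, y, z] in m, in world coordinates, good to about 4 mm: the middle of the surface that is visible of it).
- spot_point(label, camera): "position" ([x, y, z] in m, in world coordinates, good to about 4 mm: a listed point, or the origin of a listed thing).
The state is a dict: "t": time; "joint_pos": joint angles; "qvel": joint speeds; "joint_torque": joint torques, N m; "position": TCP position; "tool_rot": TCP orientation; "wrist_force": force on the tool from outside, world axes, zero at the start; "torque": the same for the moment, N m; "gripper_width": finger opening in m.
Only numpy, scipy, OpenCV 4.12 (cv2) and the standard library are available. Lean on these libraries where they do the work, as an engineer would, in place of code of your own. Each camera call takes 0.05 s, during which the arm holds its last target. There are 200 camera calls.

## Task

Mark the rice tub as on hold: squeeze the red-flagged self-closing clip open, take it off the steel parking strip, and lower it, held open, over the rim of the tub's blue-banded near wall, about midway along. Press it down gently until the sprung stop pad inside it bears firmly on the rim, then let go so that the clip closes on the wall and stays upright with the pad still pressing on the rim; leave the green clip and everything else alone.

Things in the scene. Friction and masses are not known exactly. Their poses are not given: they have to be found in the camera images.
- clip_red: Self-closing spring clip like a clothes peg, 98 mm tall, 22 mm wide along y, 0.11 kg, red grip faces, red flag sticking out to +y at 32 to 52 mm up. Origin: midway between the soles of its jaw shoes (its lowest point); z up, x = squeeze direction (across the gripped wall), y along the wall. It starts gripping the parking strip, soles 14 mm below the strip's top edge.
- clip_red_grip (a point): Point on the red clip's midline 75 mm above its soles, where its two flat handles (22 mm wide, from 50 to 98 mm up) are squeezed along x. At rest they spread upward, 26 mm over the outsides at 50 mm up, 44 mm at the top; squeezed to their end stop they are parallel, 26 mm over the outsides. That takes 10 to 13 N on each; up to 60 N does no harm.
- clip_red_throat (a point): Point on the red clip's midline 23 mm above its soles, between the jaws. A yellow stop pad (9 x 18 mm) on a screw hangs here; its underside is anywhere from 6 mm below to 6 mm above this point, set differently at each start and not measured: find it by feel. The pad is sprung, 3 N per mm over 6 mm. More than 16 N on it is too much.
- clip_red_jaw (a joint): Opening angle of the red clip's jaws, rad: 0 closed on a 4 mm wall, -0.045 closed on nothing, 0.18 squeezed fully open, when the gap between the 12 mm tall jaw shoes is about 17 mm at their tops and 21 mm at the soles. As the handles are let out, the shoes meet a 4 mm wall when the handles measure about 36 mm at 75 mm up; until then the fingers alone hold the clip down against its sprung pad.
- clip_green: The same clip with a green flag, parked on the same strip 100 to 116 mm from the red one (either may be at either end); not to be moved.
- rack: Parking strip: upright steel strip 4 mm thick, 200 mm long along its y, top edge 70 mm above the table, lower edge 20 mm above it, on two feet (70 mm long along x) at its ends; fixed. Origin on the table under its middle.
- tub: White food tub, 150 (x) x 200 (y) x 80 mm, walls 4 mm thick, with a rice ball inside whose nearest point is 40 mm or more from the inner face of the near wall; fixed. The near wall, its -x side, faces the robot and has a blue band outside. Origin: centre of its underside, z up.
- tub_rim (a point): Middle of the top edge of the tub's near wall (centre of the 4 mm thickness), 80 mm above the table; axes as the tub's. The wall runs along y for 100 mm either way.
- timer: Red and white kitchen timer, 68 mm across, 36 mm tall, bystander just beyond the parking strip (others like it lie at the back and do not matter). Origin: centre of its underside.
- tape: Roll of tape lying flat, 100 mm across, 25 mm tall, bystander left of the robot, nearest to it (others like it lie at the back and do not matter). Origin: centre of its underside.
- marker: Green and white marker pen lying flat, 135 mm long, bystander right of the robot, nearest to it (others like it lie at the back and do not matter). Origin: centre of its underside.

How it is judged (in metres and radians):
On the way, in this order (a step that is already met when the one before it is completed fails the run):
1. the red clip is squeezed open and off the strip (value of joint clip_red_jaw above 0.1 rad and distance of clip_red from where it was at the start of the episode above 0.04 m and contact force between clip_red and rack below 0.01 N), for 0.1 s.
2. the clip, still held open, straddles the near wall and its stop pad bears on the rim with 2 N or more (value of joint clip_red_jaw above 0.08 rad and contact force between clip_red_pad_c0 and tub above 2 N and z of clip_red in the frame of tub_rim below -0.014 m), for 0.1 s.
At the end, for the whole second after the job is handed in: The red clip is closed on the tub's near wall (jaw angle under 0.03 rad), within 40 mm of the wall's middle, across it within 0.2 rad, upright within 0.15 rad, its soles at least 14 mm below the rim and its stop pad still pressing on the rim with more than 0.4 N; at rest and released (value of joint clip_red_jaw below 0.03 rad and contact force between clip_red_pad_c0 and tub above 0.4 N and z of clip_red in the frame of tub_rim below -0.014 m and x of clip_red in the frame of tub_rim between -0.008 and 0.008 m and y of clip_red in the frame of tub_rim between -0.04 and 0.04 m and angle between the y axis of clip_red and the y axis of tub, either way round below 0.2 rad and angle between clip_red's own z axis and vertical below 0.15 rad and linear speed of clip_red below 0.01 m/s); the robot touches nothing.
It fails at once if the stop pad is pressed on the rim with more than 16 N (contact force between clip_red_pad_c0 and tub above 16 N).
It fails at once if the red clip and the tub press on one another with more than 30 N (contact force between clip_red and tub above 30 N).
It fails at once if the green clip is moved more than 5 mm (distance of clip_green from where it was at the start of the episode above 0.005 m).
It fails at once if the timer, tape roll or marker is moved more than 15 mm (distance of any of timer, tape, marker from where it was at the start of the episode above 0.015 m).
It also fails if it takes over 48 s, if anything falls off the work surface, if the arm or the gripper's body presses on something with over 40 N, if the wrist force passes 120 N, or if a joint passes its speed limit or range.

## Working session

There is one attempt and no reset: what is moved stays moved. The work goes in short steps, Python scripts to look and compute and a tool call to move; the robot and the scene stay as the last step left them, time stands still between calls to the robot, and variables do not carry over. Pictures are saved under pics/ and viewed, about 8 in all and at most 12, crops included, and the job is handed in when it is done.

Besides the shell and the picture viewer there is one more tool, called after ">>>" by a JSON object that holds its "name" and its "arguments", one argument or row to a line. arm_command: Moves the arm, as the interface text tells. Its arguments: {"type":"object","properties":{"motion":{"type":"array","items":{"type":"number"}},"squeeze":{"type":"number"}},"required":["motion"]}

```bash
mkdir -p pics
cat > h.py <<'E'
from cell import *
import numpy as np, cv2
def save(c,f,crop=None,scale=1):
    p=c["pixels"][:,:,::-1]
    if crop: p=p[crop[1]:crop[3],crop[0]:crop[2]]
    cv2.imwrite(f,cv2.resize(p,None,fx=scale,fy=scale,interpolation=cv2.INTER_CUBIC))
def cloud(c):
    d=c["range_z"];v,u=np.mgrid[:d.shape[0],:d.shape[1]];K=c["intrinsics"]
    P=np.stack([(u-K[0,2])/K[0,0]*d,(v-K[1,2])/K[1,1]*d,d],-1)
    W=P@np.array(c["rotation"]).T+np.array(c["origin"]);W[d==0]=np.nan
    return W
E
python3 - <<'E'
from h import *
s=get_state();print(s)
ims=[]
for n in("scene","top"):
    c=camera(n);np.savez("c_"+n,**c);ims.append(c["pixels"][:,:,::-1]);print(n,c["origin"],np.round(c["rotation"],3).tolist())
    for l in("clip_red","clip_red_grip","clip_green","rack","tub","tub_rim","timer","tape","marker"):
        print(l,[(np.round(r["position"],3).tolist(),round(r["confidence"],2)) for r in spot_point(l,n)][:3])
cv2.imwrite("pics/a.png",cv2.resize(np.vstack(ims),None,fx=.75,fy=.75,interpolation=cv2.INTER_AREA))
E
```

```text
{'t': 0.0, 'joint_pos': array([ 5.23069156e+01,  9.11356059e+00,  9.15718536e+01, -2.64674700e-03,
        7.94240857e+01, -1.20354553e+01]), 'qvel': array([ 0.08752731, -0.05566197,  0.12641829,  0.01111719,  0.03533856,
       -0.11352091]), 'joint_torque': array([-2.16763069e-04, -3.96020079e+01, -3.31424868e+01, -3.31996298e-04,
        8.60783999e-03, -2.59340283e-07]), 'position': array([0.24860239, 0.51780866, 0.23031078]), 'tool_rot': array([[-9.01400960e-01,  4.32983863e-01, -1.13259370e-03],
       [ 4.32985200e-01,  9.01399714e-01, -1.54003850e-03],
       [ 3.54107816e-04, -1.87858849e-03, -9.99998173e-01]]), 'wrist_force': array([-0.57229092, -0.11779531,  0.16878518]), 'torque': array([ 0.01611483, -0.01171181, -0.02940165]), 'gripper_width': 0.0855608918940353}
scene [-0.29656717 -0.80085281  0.75962514] [[0.685, -0.357, 0.635], [-0.728, -0.36, 0.583], [0.021, -0.862, -0.507]]
clip_red [([0.493, 0.281, 0.056], 0.48)]
clip_red_grip [([0.49, 0.276, 0.131], 0.71)]
clip_green [([0.476, 0.178, 0.057], 0.58)]
rack [([0.484, 0.228, -0.006], 0.76)]
tub [([0.572, -0.204, -0.002], 0.84)]
tub_rim [([0.499, -0.202, 0.076], 0.61)]
timer [([0.698, 0.084, 0.0], 0.77)]
tape [([0.31, 0.36, 0.002], 0.64)]
marker [([0.336, -0.399, -0.003], 0.85)]
top [ 0.35352259 -0.02475017  1.32088817] [[0.001, -0.991, 0.137], [-1.0, -0.004, -0.022], [0.023, -0.137, -0.99]]
clip_red [([0.492, 0.276, 0.057], 0.63)]
clip_red_grip [([0.493, 0.276, 0.133], 0.42)]
clip_green [([0.475, 0.179, 0.053], 0.67), ([0.334, -0.4, -0.001], 0.28)]
rack [([0.484, 0.23, 0.0], 0.58)]
tub [([0.572, -0.202, -0.001], 0.88), ([0.308, 0.359, -0.003], 0.34)]
tub_rim [([0.498, -0.203, 0.081], 0.66), ([0.337, -0.4, -0.002], 0.63), ([0.474, 0.177, 0.056], 0.26)]
timer [([0.701, 0.084, -0.003], 0.5)]
tape [([0.308, 0.36, -0.002], 0.69)]
marker [([0.338, -0.405, 0.001], 0.47)]
```

View pics/a.png

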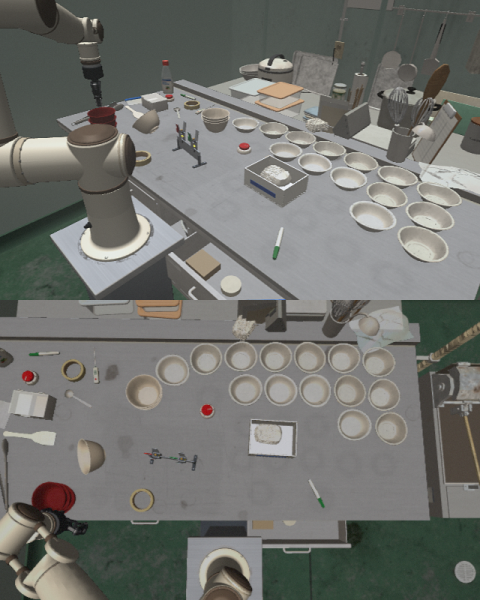

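The scene view shows the rack with both clips near (190,150) and the tub near (275,180). Red is the +y one. I'll get the yaws from the depth and view a close crop.

Run:
```python
from h import *
for n in("top","scene"):
    c=dict(np.load(f"c_{n}.npz"));W=cloud(c);x,y,z=W[...,0],W[...,1],W[...,2]
    px=c["pixels"].astype(int)
    m=(abs(x-.57)<.12)&(abs(y+.203)<.15)&(z>.072)&(z<.088)
    r=cv2.minAreaRect(np.argwhere(m)[:, ::-1].astype(np.float32)) if 0 else cv2.minAreaRect(W[m][:,:2].astype(np.float32));print(n,"tub rim",m.sum(),r, np.median(z[m]))
    m=(abs(x-.485)<.05)&(abs(y-.23)<.12)&(z>.025)&(z<.074)
    P=W[m][:,:2];print("rack",m.sum(),cv2.minAreaRect(P.astype(np.float32)),cv2.fitLine(P.astype(np.float32),cv2.DIST_HUBER,0,.01,.01).ravel())
    m=(abs(x-.485)<.06)&(abs(y-.23)<.12)&(z>.135)&(z<.165)
    for nm,s in(("hi y",y>.23),("lo y",y<.23)):
        P=W[m&s];print(nm,len(P),P.min(0),P.max(0),P.mean(0))
    v,u=np.where((abs(x-.485)<.06)&(abs(y-.23)<.13)&(z>.02)); cr=[u.min()-10,v.min()-10,u.max()+10,v.max()+10];print(cr)
    save(c,f"pics/b_{n}.png",cr,5)
a,b=[cv2.imread(f"pics/b_{n}.png") for n in("top","scene")]
h=max(a.shape[0],b.shape[0]);o=np.zeros((h,a.shape[1]+b.shape[1],3),np.uint8);o[:a.shape[0],:a.shape[1]]=a;o[:b.shape[0],a.shape[1]:]=b
f=min(1,800/o.shape[1],600/h);cv2.imwrite("pics/b.png",cv2.resize(o,None,fx=f,fy=f))
```

```text
top tub rim 349 ((0.5722997784614563, -0.20164351165294647), (0.20053459703922272, 0.1510055512189865), 86.93301391601562) 0.07925267214500731
rack 107 ((0.48435863852500916, 0.22868436574935913), (0.19865617156028748, 0.019563596695661545), 80.55673217773438) [0.15359958 0.9881332  0.48047692 0.2124822 ]
hi y 37 [0.47084279 0.26713162 0.13521411] [0.51560385 0.29464195 0.15632909] [0.4960492  0.28023566 0.14726778]
lo y 34 [0.45369205 0.16363544 0.13558321] [0.49816887 0.18956496 0.15524295] [0.48033229 0.17605749 0.14769936]
[np.int64(181), np.int64(187), np.int64(269), np.int64(228)]
scene tub rim 631 ((0.5702539086341858, -0.20327627658843994), (0.20431958138942719, 0.15630702674388885), 86.30402374267578) 0.07856033440855503
rack 376 ((0.48204541206359863, 0.2278018593788147), (0.2049199640750885, 0.02404223382472992), 80.83990478515625) [0.15678759 0.98763233 0.47990325 0.21977305]
hi y 43 [0.46893592 0.2641117  0.13506179] [0.51484898 0.29218278 0.1591706 ] [0.49231072 0.27827153 0.14524389]
lo y 48 [0.45098206 0.16089529 0.136513  ] [0.4982101  0.18671571 0.15565678] [0.47675883 0.17392041 0.14604826]
[np.int64(224), np.int64(151), np.int64(276), np.int64(226)]
```

View pics/b.png

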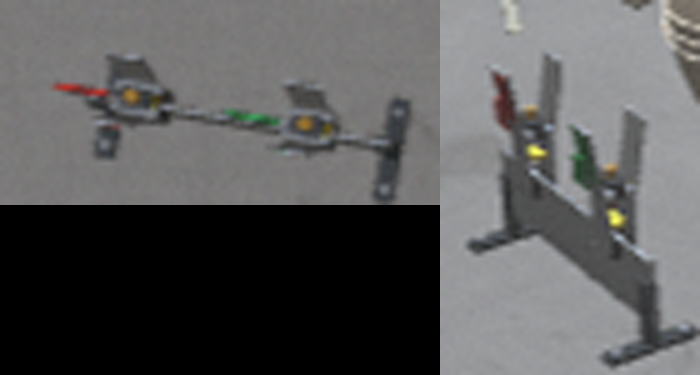

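Red clip: centre about (0.492, 0.277), rack yaw about −9.2°. Tub yaw is about −3.3°, with the rim middle near (0.499, −0.199). I'm moving above the clip.

>>> {"name": "arm_command", "arguments": {
  "motion": [50,-40,0,-0.14,1,90,-80,0,-0.28,1,125,-120,0,-0.42,1,160,-160,0,-0.56,1,195,-200,0,-0.7,1,225,-230,0,-0.84,1,243,-241,-10,-0.98,1,243,-241,-20,-1.12,1,243,-241,-30,-1.26,1,243,-241,-30,-1.284,1,243,-241,-30,-1.284,1,243,-241,-30,-1.284,1],
  "squeeze": 40
}}

```text
t: 2.2
position: [0.4922, 0.2777, 0.2021]
tool_rot: [[0.158, 0.988, 0.001], [0.988, -0.158, 0.0], [0.001, 0.001, -1.0]]
wrist_force: [-0.2, 0.0, -0.1]
gripper_width: 0.0854
```

Run:
```python
from h import *
s=get_state();print(s["t"],s["position"],s["tool_rot"],s["wrist_force"])
c=camera("scene");save(c,"pics/c.png",[190,100,340,230],4)
for n in ("scene","top"):
    if n=="top": camera("top")
    for l in("clip_red_grip","clip_red"): print(n,l,[(np.round(r["position"],3),round(r["confidence"],2)) for r in spot_point(l,n)][:2])
```

```text
2.2 [0.49220675 0.27768524 0.20212776] [[ 1.57537750e-01  9.87512147e-01  1.27147767e-03]
 [ 9.87512787e-01 -1.57538366e-01  3.99073304e-04]
 [ 5.94396249e-04  1.19273134e-03 -9.99999112e-01]] [-0.23925292  0.00657651 -0.12066301]
scene clip_red_grip [(array([0.488, 0.276, 0.129]), 0.61)]
scene clip_red [(array([0.494, 0.28 , 0.057]), 0.71)]
top clip_red_grip [(array([0.491, 0.276, 0.134]), 0.68)]
top clip_red [(array([0.491, 0.278, 0.053]), 0.41)]
```

View pics/c.png

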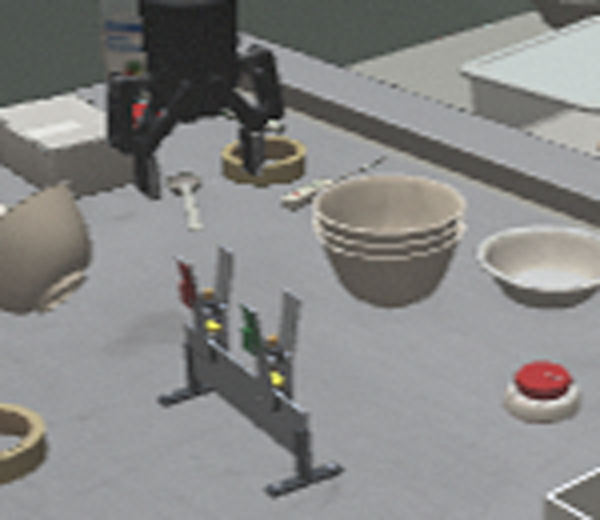

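Fingers straddle the red clip along the strip's normal: the gripper is at (190,100) in the crop and the clip at (210,290). I'll descend and squeeze.

>>> {"name": "arm_command", "arguments": {
  "motion": [0,-1,-25,0,1,0,-1,-50,0,1,0,-1,-75,0,1,0,-1,-91,0,1,0,-1,-91,0,1,0,-1,-91,0,0.6,0,-1,-91,0,0.3,0,-1,-91,0,0.2,0,-1,-91,0,0.2,0,-1,-91,0,0.2,0,-1,-91,0,0.2,0,-1,-91,0,0.2,0,-1,-91,0,0.2,0,-1,-91,0,0.2],
  "squeeze": 40
}}

```text
t: 3.9
position: [0.492, 0.2764, 0.1106]
tool_rot: [[0.16, 0.987, 0.0], [0.987, -0.16, 0.0], [0.0, 0.0, -1.0]]
wrist_force: [0.3, 0.3, -0.9]
gripper_width: 0.0251
```

>>> {"name": "arm_command", "arguments": {
  "motion": [0,0,10,0,0.2,0,0,25,0,0.2,0,0,45,0,0.2,0,0,65,0,0.2,0,0,85,0,0.2,0,0,100,0,0.2,0,0,100,0,0.2,0,0,100,0,0.2]
}}

```text
t: 4.7
position: [0.492, 0.2765, 0.2107]
tool_rot: [[0.16, 0.987, 0.001], [0.987, -0.16, 0.0], [0.0, 0.001, -1.0]]
wrist_force: [0.1, -0.1, -0.6]
gripper_width: 0.0244
```

Run:
```python
from h import *
s=get_state();print(s["t"],s["position"],s["wrist_force"],s["gripper_width"])
c=camera("scene");save(c,"pics/d.png",[190,90,310,200],5)
for l in("clip_red_grip","clip_red","clip_green"): print(l,[(np.round(r["position"],3),round(r["confidence"],2)) for r in spot_point(l,"scene")][:2])
```

```text
4.7 [0.49200945 0.27645237 0.21072068] [ 0.11291519 -0.10093555 -0.56955504] 0.024366494301075483
clip_red_grip [(array([0.489, 0.276, 0.226]), 0.72)]
clip_red [(array([0.491, 0.28 , 0.151]), 0.74)]
clip_green [(array([0.477, 0.176, 0.055]), 0.78)]
```

View pics/d.png

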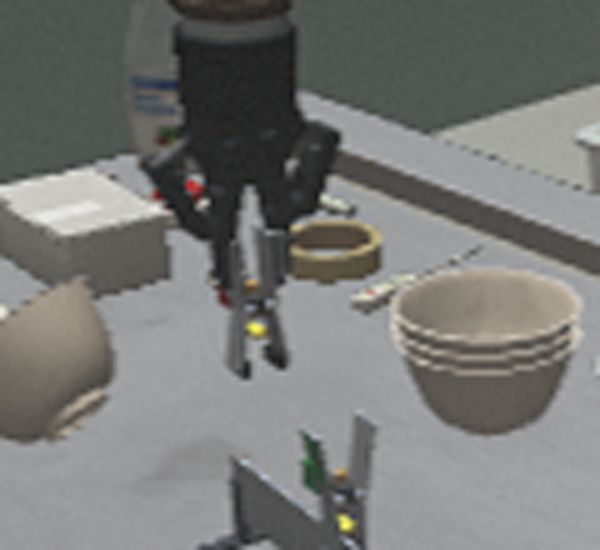

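Clip is held open, upright, off the strip (shoes at (240,370) and (275,362)), and green is unmoved. Moving over the tub rim.

>>> {"name": "arm_command", "arguments": {
  "motion": [1,-35,0,0.01,0.2,2,-80,0,0.02,0.2,3,-125,0,0.04,0.2,4,-170,0,0.05,0.2,5,-215,0,0.06,0.2,6,-260,0,0.07,0.2,6,-305,0,0.08,0.2,7,-350,0,0.09,0.2,7,-395,0,0.1,0.2,7.5,-435,0,0.103,0.2,7.5,-465,-10,0.103,0.2,7.5,-476,-20,0.103,0.2,7.5,-476,-30,0.103,0.2,7.5,-476,-35,0.103,0.2,7.5,-476,-35,0.103,0.2,7.5,-476,-35,0.103,0.2]
}}

```text
t: 6.5
position: [0.499, -0.1985, 0.1743]
tool_rot: [[0.055, 0.998, -0.002], [0.998, -0.055, -0.001], [-0.001, -0.002, -1.0]]
wrist_force: [-0.2, -0.4, -1.4]
gripper_width: 0.0242
```

Run:
```python
from h import *
s=get_state();print(s["t"],s["position"],s["wrist_force"],s["gripper_width"])
ims=[]
for n in("scene","top"):
    c=camera(n);W=cloud(c);np.savez("e_"+n,**c);x,y,z=W[...,0],W[...,1],W[...,2]
    for l in("clip_red_grip","clip_red_throat","clip_red","tub_rim","tub"): print(n,l,[(np.round(r["position"],3),round(r["confidence"],2)) for r in spot_point(l,n)][:2])
    if n=="scene":
        m=(abs(x-.5)<.05)&(abs(y+.2)<.05)&(z>.1)&(z<.175)
        for a in range(100,175,10):
            P=W[m&(z*1000>a)&(z*1000<=a+10)];print(a,len(P),np.round(np.r_[P.min(0)[:2],P.max(0)[:2]],3) if len(P) else "")
    # near wall rim across middle
    m=(abs(x-.5)<.02)&(abs(y+.2)<.1)&(z>.074)&(z<.086);P=W[m];print("rim",len(P),cv2.fitLine(P[:,:2].astype(np.float32),cv2.DIST_HUBER,0,.01,.01).ravel())
    v,u=np.where((abs(x-.53)<.08)&(abs(y+.2)<.12)&(z>.05)&(z<.2)&(z<1));cr=[u.min()-15,v.min()-15,u.max()+15,v.max()+15]
    if n=="scene": save(c,"pics/e.png",cr,4)
```

```text
6.5 [ 0.49898745 -0.19854611  0.17428656] [-0.24560466 -0.4279538  -1.40460814] 0.024213130119022194
scene clip_red_grip [(array([ 0.497, -0.196,  0.189]), 0.71)]
scene clip_red_throat [(array([ 0.498, -0.197,  0.139]), 0.64)]
scene clip_red [(array([ 0.497, -0.195,  0.116]), 0.53), (array([ 0.701,  0.079, -0.   ]), 0.45)]
scene tub_rim [(array([ 0.497, -0.201,  0.078]), 0.69)]
scene tub [(array([ 0.574, -0.203, -0.003]), 0.68)]
100 0 
110 8 [ 0.481 -0.205  0.511 -0.188]
120 48 [ 0.478 -0.208  0.515 -0.183]
130 34 [ 0.477 -0.207  0.514 -0.185]
140 43 [ 0.481 -0.206  0.513 -0.164]
150 50 [ 0.482 -0.207  0.511 -0.15 ]
160 62 [ 0.484 -0.212  0.511 -0.15 ]
170 18 [ 0.484 -0.206  0.511 -0.166]
rim 201 [ 0.05923183  0.9982442   0.49449405 -0.22853115]
top clip_red_grip [(array([ 0.497, -0.2  ,  0.192]), 0.43)]
top clip_red_throat [(array([ 0.499, -0.201,  0.141]), 0.45)]
top clip_red [(array([ 0.5  , -0.197,  0.117]), 0.46)]
top tub_rim [(array([ 0.492, -0.201,  0.079]), 0.97)]
top tub [(array([ 0.569, -0.204, -0.002]), 0.94)]
rim 46 [ 0.06733619  0.9977303   0.5010058  -0.16569585]
```

View pics/e.png

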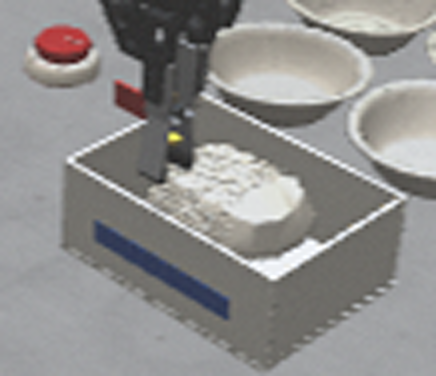

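The clip sits over the near wall: shoes at (155,170) in the crop, with x matching the rim to about 2 mm in both cameras. I'll lower it until just before the pad could touch.

>>> {"name": "arm_command", "arguments": {
  "motion": [0,0,-15,0,0.2,0,0,-30,0,0.2,0,0,-40,0,0.2,0,0,-48,0,0.2,0,0,-53,0,0.2,0,0,-53,0,0.2,0,0,-53,0,0.2,0,0,-53,0,0.2]
}}

```text
t: 7.9
position: [0.4992, -0.2001, 0.1219]
tool_rot: [[0.057, 0.998, -0.001], [0.998, -0.057, -0.002], [-0.002, -0.001, -1.0]]
wrist_force: [0.0, 0.3, -0.9]
gripper_width: 0.0244
```

>>> {"name": "arm_command", "arguments": {
  "motion": [0,0,-2,0,0.2,0,0,-4,0,0.2,0,0,-4.5,0,0.2,0,0,-4.5,0,0.2]
}}

```text
t: 8.3
position: [0.4991, -0.2001, 0.1172]
tool_rot: [[0.057, 0.998, -0.001], [0.998, -0.057, -0.001], [-0.001, -0.001, -1.0]]
wrist_force: [-0.1, -0.2, -1.3]
gripper_width: 0.0245
```

>>> {"name": "arm_command", "arguments": {
  "motion": [0,0,-1,0,0.2,0,0,-2,0,0.2,0,0,-2,0,0.2]
}}

```text
t: 8.6
position: [0.4989, -0.2, 0.115]
tool_rot: [[0.057, 0.998, -0.001], [0.998, -0.057, -0.001], [-0.001, -0.001, -1.0]]
wrist_force: [0.0, 0.1, -0.6]
gripper_width: 0.0248
```

>>> {"name": "arm_command", "arguments": {
  "motion": [0,0,-1,0,0.2,0,0,-1.5,0,0.2,0,0,-1.5,0,0.2]
}}

```text
t: 8.9
position: [0.499, -0.2, 0.1136]
tool_rot: [[0.057, 0.998, -0.001], [0.998, -0.057, -0.001], [-0.001, -0.001, -1.0]]
wrist_force: [-0.4, -0.5, -0.2]
gripper_width: 0.0245
```

>>> {"name": "arm_command", "arguments": {
  "motion": [0,0,-1,0,0.2,0,0,-1.5,0,0.2,0,0,-1.5,0,0.2]
}}

```text
t: 9.2
position: [0.4991, -0.2001, 0.1124]
tool_rot: [[0.057, 0.998, -0.001], [0.998, -0.057, -0.001], [-0.001, -0.001, -1.0]]
wrist_force: [-1.6, 1.3, 4.2]
gripper_width: 0.0245
```

```bash
python3 -c "
from h import *
for i in range(2): camera('scene'); s=get_state(); print(s['t'],s['position'],s['wrist_force'])"
```

```text
9.25 [ 0.49909305 -0.20006885  0.11242666] [-1.10098356  0.94602947  3.42092397]
9.3 [ 0.49910919 -0.20008153  0.11240901] [-1.52522122  0.0765541   3.16318302]
```

Pad contact found (about 4.5 N). Pressing a bit more.

>>> {"name": "arm_command", "arguments": {
  "motion": [0,0,-0.7,0,0.2,0,0,-1.5,0,0.2,0,0,-1.5,0,0.2,0,0,-1.5,0,0.2]
}}

```text
t: 9.7
position: [0.4992, -0.2001, 0.1114]
tool_rot: [[0.057, 0.998, -0.001], [0.998, -0.057, -0.001], [-0.002, -0.001, -1.0]]
wrist_force: [-3.2, 0.7, 6.1]
gripper_width: 0.0243
```

```bash
python3 -c "
from h import *
for i in range(2): camera('scene'); s=get_state(); print(s['t'],s['position'],s['wrist_force'])"
```

```text
9.75 [ 0.49916612 -0.20014328  0.11137225] [-2.90644041  1.19579079  5.73836389]
9.8 [ 0.49918575 -0.20012849  0.11136283] [-2.59019579  1.28487241  5.47393873]
```

>>> {"name": "arm_command", "arguments": {
  "motion": [0,0,-0.7,0,0.2,0,0,-1.2,0,0.2,0,0,-1.2,0,0.25,0,0,-1.2,0,0.28,0,0,-1.2,0,0.3,0,0,-1.2,0,0.3,0,0,-1.2,0,0.3]
}}

```text
t: 10.5
position: [0.4992, -0.2002, 0.1108]
tool_rot: [[0.057, 0.998, -0.001], [0.998, -0.057, -0.002], [-0.002, -0.001, -1.0]]
wrist_force: [-2.8, 1.4, 6.5]
gripper_width: 0.0259
```

>>> {"name": "arm_command", "arguments": {
  "motion": [0,0,-0.6,0,0.31,0,0,-0.9,0,0.32,0,0,-1.1,0,0.33,0,0,-1.2,0,0.34,0,0,-1.3,0,0.35,0,0,-1.3,0,0.35]
}}

```text
t: 11.1
position: [0.5, -0.2008, 0.1104]
tool_rot: [[0.057, 0.998, 0.001], [0.998, -0.057, -0.003], [-0.003, 0.001, -1.0]]
wrist_force: [-0.6, 0.6, 4.9]
gripper_width: 0.03
```

>>> {"name": "arm_command", "arguments": {
  "motion": [0,0,-0.9,0,0.36,0,0,-1.3,0,0.37,0,0,-1.7,0,0.38,0,0,-2,0,0.39,0,0,-2,0,0.39]
}}

```text
t: 11.6
position: [0.501, -0.2013, 0.1093]
tool_rot: [[0.057, 0.998, 0.003], [0.998, -0.057, -0.004], [-0.004, 0.003, -1.0]]
wrist_force: [-0.6, 0.7, 6.6]
gripper_width: 0.0332
```

>>> {"name": "arm_command", "arguments": {
  "motion": [-0.5,0.5,-0.9,0,0.4,-0.5,0.5,-1.3,0,0.41,-0.5,0.5,-1.5,0,0.42,-0.5,0.5,-1.5,0,0.43,-0.5,0.5,-1.5,0,0.43]
}}

```text
t: 12.1
position: [0.5013, -0.2014, 0.1086]
tool_rot: [[0.057, 0.998, 0.005], [0.998, -0.057, -0.006], [-0.005, 0.005, -1.0]]
wrist_force: [-1.0, -0.0, 5.8]
gripper_width: 0.0366
```

>>> {"name": "arm_command", "arguments": {
  "motion": [0,0,-1,0,0.44,0,0,-1.3,0,0.45,0,0,-1.4,0,0.46,0,0,-1.4,0,0.47,0,0,-1.4,0,0.48,0,0,-1.4,0,0.48]
}}

```text
t: 12.7
position: [0.5016, -0.2015, 0.1074]
tool_rot: [[0.057, 0.998, 0.006], [0.998, -0.057, -0.006], [-0.006, 0.006, -1.0]]
wrist_force: [0.3, 0.2, 4.7]
gripper_width: 0.0408
```

Run:
```python
from h import *
c=camera("scene");s=get_state();print(s["t"],s["position"],s["wrist_force"],s["gripper_width"])
save(c,"pics/f.png",[290,170,410,270],5)
for l in("clip_red_grip","clip_red_throat","clip_red"): print(l,[(np.round(r["position"],3),round(r["confidence"],2)) for r in spot_point(l,"scene")][:2])
```

```text
12.75 [ 0.5015461  -0.20150504  0.10740018] [0.76367893 0.68842215 4.73095813] 0.040785772959438145
clip_red_grip [(array([ 0.499, -0.203,  0.127]), 0.83)]
clip_red_throat [(array([ 0.499, -0.198,  0.078]), 0.79)]
clip_red [(array([ 0.501, -0.196,  0.054]), 0.62)]
```

View pics/f.png

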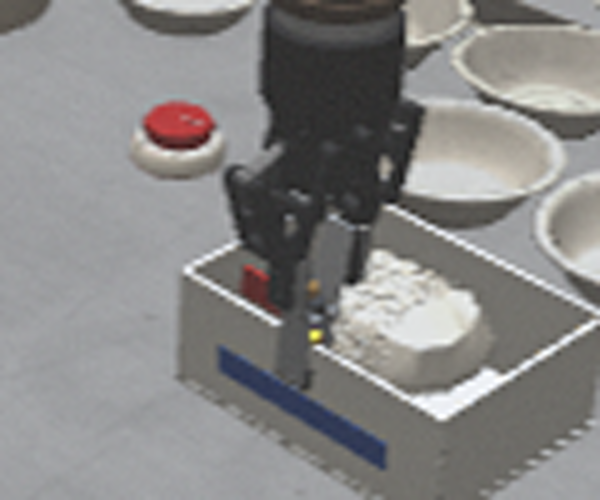

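>>> {"name": "arm_command", "arguments": {
  "motion": [0,0,-0.8,0,0.49,0,0,-1,0,0.5,0,0,-1,0,0.51,0,0,-1,0,0.52,0,0,-1,0,0.53,0,0,-1,0,0.53]
}}

```text
t: 13.5
position: [0.5012, -0.2014, 0.1061]
tool_rot: [[0.057, 0.998, 0.005], [0.998, -0.057, -0.006], [-0.005, 0.005, -1.0]]
wrist_force: [-0.2, -0.5, -0.7]
gripper_width: 0.0455
```

>>> {"name": "arm_command", "arguments": {
  "motion": [0,0,0,0,0.6,0,0,0,0,0.7,0,0,0,0,0.75,0,0,0,0,0.75,0,0,20,0,0.75,0,0,50,0,0.75,0,0,90,0,0.75,0,0,130,0,0.75,-20,0,140,0,0.75,-60,0,140,0,0.75,-60,0,140,0,0.75,-60,0,140,0,0.75]
}}

```text
t: 14.7
position: [0.441, -0.2014, 0.2463]
tool_rot: [[0.058, 0.998, 0.006], [0.998, -0.058, -0.006], [-0.006, 0.006, -1.0]]
wrist_force: [-0.6, 0.3, -0.3]
gripper_width: 0.0643
```

Run:
```python
from h import *
s=get_state();print(s["t"],s["position"],s["wrist_force"],s["gripper_width"])
for n in("scene","top"):
    c=camera(n);W=cloud(c);x,y,z=W[...,0],W[...,1],W[...,2]
    if n=="scene": save(c,"pics/g.png",[290,170,410,270],5)
    m=(abs(x-.5)<.04)&(abs(y+.2)<.04)&(z>.085)&(z<.17)
    for a in range(90,170,10):
        P=W[m&(z*1000>a)&(z*1000<=a+10)];print(a,len(P),np.round(np.r_[P.min(0),P.max(0)],3) if len(P) else "")
    for l in("clip_red_grip","clip_red_throat","clip_red","tub_rim","clip_green"): print(n,l,[(np.round(r["position"],3),round(r["confidence"],2)) for r in spot_point(l,n)][:2])
```

```text
14.7 [ 0.44102724 -0.20140706  0.2462521 ] [-0.63397268  0.32668891 -0.2974214 ] 0.06426164851480837
90 38 [ 0.485 -0.208  0.09   0.507 -0.16   0.1  ]
100 58 [ 0.483 -0.214  0.1    0.515 -0.16   0.11 ]
110 44 [ 0.482 -0.21   0.11   0.516 -0.185  0.12 ]
120 39 [ 0.481 -0.21   0.12   0.517 -0.187  0.13 ]
130 40 [ 0.479 -0.209  0.13   0.52  -0.187  0.139]
140 44 [ 0.478 -0.21   0.14   0.522 -0.187  0.15 ]
150 10 [ 0.479 -0.207  0.15   0.52  -0.187  0.152]
160 0 
scene clip_red_grip []
scene clip_red_throat [(array([ 0.496, -0.198,  0.08 ]), 0.95)]
scene clip_red [(array([ 0.499, -0.195,  0.052]), 0.55)]
scene tub_rim [(array([ 0.499, -0.201,  0.082]), 0.68)]
scene clip_green [(array([0.476, 0.177, 0.058]), 0.7)]
90 3 [ 0.5   -0.18   0.091  0.501 -0.175  0.099]
100 17 [ 0.502 -0.192  0.101  0.512 -0.16   0.11 ]
110 3 [ 0.514 -0.191  0.11   0.516 -0.187  0.117]
120 3 [ 0.515 -0.189  0.122  0.518 -0.186  0.129]
130 1 [ 0.52  -0.188  0.136  0.52  -0.188  0.136]
140 2 [ 0.521 -0.19   0.143  0.522 -0.186  0.146]
150 1 [ 0.523 -0.188  0.153  0.523 -0.188  0.153]
160 0 
top clip_red_grip [(array([ 0.501, -0.204,  0.13 ]), 0.51)]
top clip_red_throat [(array([ 0.499, -0.201,  0.082]), 0.48)]
top clip_red [(array([ 0.5  , -0.197,  0.048]), 0.5)]
top tub_rim [(array([ 0.496, -0.198,  0.078]), 0.84)]
top clip_green [(array([0.474, 0.177, 0.056]), 0.46)]
```

View pics/g.png

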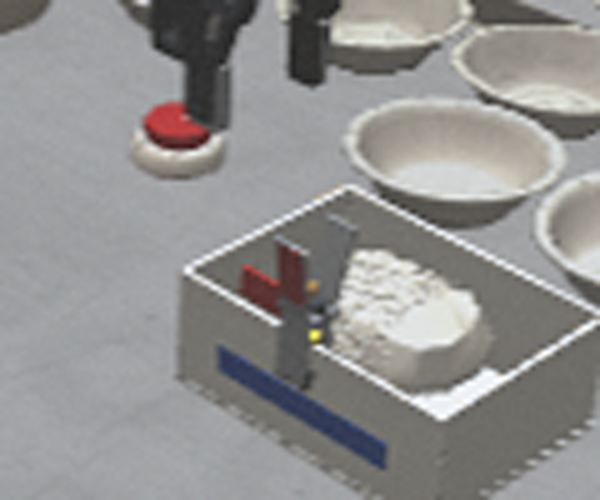

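The clip is closed, upright and mid-wall (pad at (315,336) sits on the rim). Its top is at about 0.152 m, so the soles are roughly 4–5 mm below the height where the pad first touched. The robot is clear, so I'm handing in.

```bash
python3 -c "
from h import *
print(hand_in())"
```

```text
the job is handed in; nothing more can be done
None
```

The red clip is now closed on the tub's near wall, about midway along, and I handed the job in at about 15 s of the 48 s allowed. I squeezed it open and lifted it off the strip. I then lowered it over the rim until I felt the pad touch, pressed to about 7 N, and opened the fingers slowly while pressing down.

**Last checks:**
- **Position:** The clip is within about 2 mm of the wall's centre line and about 5 mm of its middle. It stands upright, with its soles about 26 mm below the rim.
- **Pad:** It should still be pressing on the rim, because the clip sits roughly 4–5 mm lower than where the pad first touched. I worked this out from heights good to about 2 mm; the final pad force can't be read directly.
- **Surroundings:** The network still finds the green clip at its starting place. I didn't re-measure the timer, tape or marker, but the arm never came near them.
- **Robot:** The arm is clear and the wrist force is near zero.

**Disagreements:** The two cameras differed by about 2–3 mm on the rim's x position, which is well inside the 8 mm allowed. In the last look, the network missed the clip's grip point in the scene camera but found it in the top camera.

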